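Hold the hand lens over the sherd on the examination board

TASK

Pick up the hand lens by its handle, carry it over the tray of bottles and beakers without knocking the bottle or the beakers, and hold it level above the sherd on the examination board: the ring centred over the sherd, about 2 cm of clear air between the underside of the ring and the top of the sherd. The handle must lie in line with the length of the board and point away from the scale bar, so that the scale stays in view. Do not touch the sherd or the board, and finish while still holding the lens there, steady.

Things in the scene. Friction and masses are not known exactly. Their poses are not given: they have to be found in the camera images.
- magnifier: Hand lens lying flat on the table, left or right of the bottle tray; dark ring and handle, 187 mm long, 14 mm thick, 0.11 kg, most of it in the ring. Origin: middle of its length, on its underside; z up, y along the handle towards the ring. The ring, 96 mm across, spans y = -4 to +92 mm; the handle is a round rod 14 mm thick, axis 7 mm above the underside, y = -94 to -4 mm.
- lens_center (a point): Centre of the lens ring, half way through its thickness: 44 mm along +y from the origin of the lens, 7 mm above its underside. Axes as the lens.
- lens_grip (a point): Point on the axis of the lens handle where it can be gripped across the handle (fingers closing along the lens's x axis): 30 mm along -y from the origin of the lens, 7 mm above its underside, so 74 mm from the centre of the ring. Axes as the lens.
- exam_board: Examination board, plywood with cork top, 170 mm (its x) by 130 mm (y), 20 mm high, fixed to the table on the other side of the bottle tray from the lens. Origin: centre of its underside, z up. A black-and-white scale bar 106 mm long lies across its +x end, 70 mm from the origin; the +x end points away from the robot, give or take 26 degrees.
- board_sherd: Painted pottery sherd lying loose on the examination board, 70 x 46 mm, 11 mm high, turned any way. Origin: centre of its underside (on the board's top, 20 mm above the table); its top is 11 mm above that.
- bottle_tray: Wooden open tray, 270 mm (its x, ahead of the robot) by 90 mm (y), 30 mm high, fixed between lens and board. Origin: centre of its underside. In it stand a bottle and two beakers; the bottle, tallest, reaches 128 mm above the table. The head of a magnifier lamp (not used) hangs about 0.4 m above the table beyond its far end: cross nearer the robot.
- solvent_bottle: Clear glass bottle with cork, 54 mm in diameter, 122 mm tall, loose in the tray. Origin: centre of its base, z up. Leave alone.
- beaker_large: Clear beaker, 62 mm in diameter, 78 mm tall, loose in the tray. Origin: centre of its base, z up. Leave alone.
- beaker_small: Smaller clear beaker, 52 mm in diameter, 62 mm tall, loose in the tray. Origin: centre of its base, z up. Leave alone.
Things that resemble listed ones, but are neither listed nor needed, are in the scene too. What is shaped like the exam_board but pink is not meant.

How it is judged (in metres and radians):
On the way:
1. the lens, in the grip, passes over the bottle tray (y of lens_center in the frame of bottle_tray between -0.07 and 0.07 m and x of lens_center in the frame of bottle_tray between -0.16 and 0.16 m and height (world z) of lens_center above 0.1 m and contact force between the fingers and magnifier above 0.3 N), for 0.04 s.
At the end, for the whole second after the job is handed in: Lens held in the fingers, still (2 cm/s), touching neither board nor sherd; ring centred over the sherd to 14 mm, underside 7 to 35 mm above its top, level to 10 degrees; handle in line with the board to 11 degrees, away from the scale bar; sherd not moved (6 mm) (horizontal distance between lens_center and board_sherd below 0.014 m and z of lens_center in the frame of exam_board between 0.045 and 0.073 m and angle between magnifier's own z axis and vertical below 0.17 rad and angle between the y axis of magnifier and the x axis of exam_board, either way round below 0.2 rad and x of lens_grip in the frame of exam_board below -0.05 m and linear speed of magnifier below 0.02 m/s and contact force between the fingers and magnifier above 0.3 N and contact force between magnifier and exam_board below 0.05 N and contact force between magnifier and board_sherd below 0.05 N and distance of board_sherd from where it was at the start of the episode below 0.006 m); the arm keeps its last pose, push and grip.
It fails at once if the sherd on the board is touched by the lens or the robot (contact force between any of magnifier, the arm, the fingers and board_sherd above 0.3 N).
It fails at once if the board is touched by the lens or the robot (contact force between any of magnifier, the arm, the fingers and exam_board above 0.3 N).
It fails at once if the bottle or a beaker is pushed more than 12 mm (distance of any of solvent_bottle, beaker_large, beaker_small from where it was at the start of the episode above 0.012 m).
It also fails if it takes over 51 s, if anything falls off the work surface, if the arm or the gripper's body presses on something with over 40 N, if the wrist force passes 120 N, or if a joint passes its speed limit or range.

ROBOT

A 6-joint arm with a two-finger parallel gripper is mounted at the origin on the work surface; the furniture and walls round the work are solid. World frame = base frame: x ahead of the robot, y to its left, z up, the work surface at z = 0. Lengths are in mm, angles in rad, forces in N, time in s.
With the tool pointing down it reaches from about 400 to 925 mm from the base axis. Payload 12.5 kg.
Tool frame: the origin (TCP) lies at the very end of the fingers, on their centre line; the grasp point (between the pads) lies 19 mm behind it; z points along the fingers, y is the line along which they close (so a half turn about z gives the same grasp; the last joint's range is limited). The gripper opens to 95 mm and grips with 3 to 60 N. Pads are 20 mm wide; open, the fingers measure 119 mm over their backs; the gripper's body (75 mm by 180 mm) begins 59 mm behind the grasp point.
Start: joints at [1.198, 0.491, 1.559, -0, 1.092, -0.106], TCP at [164.762, 602.913, 186.761] pointing down, gripper open.
Joint ranges: [-3.1, 3.1], [-0.84, 2.19], [0.05, 2.79], [-1.13, 4.28], [0.06, 2.93], [-2.69, 2.69]. Speed limits (rad/s): [2.22, 2.22, 2.79, 3.14, 3.14, 3.14].

INTERFACE

Orientations are given as [roll, pitch, yaw] about the fixed x, y, z axes, in that order (R = Rz(yaw) Ry(pitch) Rx(roll)).
In Python, from cell import state, read_camera, camera_info, job_done gives the robot as it stands.
- The arm moves only by the tool handwheel, called after ">>>" by a JSON object that holds its "api" and its "payload". Schema: {"type":"object","properties":{"increments":{"type":"object","properties":{"segments":{"type":"array","items":{"type":"array","items":{"type":"number"},"minItems":5,"maxItems":5},"minItems":1,"maxItems":5}},"additionalProperties":false,"required":["segments"]},"only":{"type":"string"},"quiet":{"type":"boolean"},"lines":{"type":"string"}},"required":["increments"],"additionalProperties":false}. increments is an object whose key "segments" holds a list of rows, 1 to 5 of them, each of 5 numbers: dx, dy, dz in mm, then a turn about the tool's z in rad, then the opening from 0.0 (shut) to 1.0 (fully open); each row is the pose to reach, as a shift and turn from the pose commanded when the call began, along the tool's axes at that moment; what a row does not reach only later rows make up. A row lasts 1/12 s, in which the tool goes at most 41.7 mm and 0.125 rad, less where a joint would pass 70% of its speed; a pose out of reach is approached as far as the arm can. The fingers move at their own pace and stop on an object; the grip force is fixed at half the most. Time passes only in rows, so rows that do not move let the fingers close. The tool returns the time, the measured TCP pose, the force, the opening and the grip force at its end. only (a regular expression) keeps the lines of the reply that match it, lines (a string "A,B") keeps lines A to B, and quiet returns only ok. Input that does not fit is refused with a message, and nothing moves.
- state(): the state, without advancing time (a new reading comes with each control period).
- read_camera(name): name is "side" or "top" or "wrist"; returns (picture, depth): 480x640x3 uint8, red, green, blue; 480x640 float32, mm along the optical axis (not along the pixel's ray), 0 where there is no reading.
- camera_info(name): a dict with "vertical_fov" (degrees; the focal length in pixels is half the picture's height over the tangent of half this angle, whatever the lens; pixels are square), "cx", "cy" (the principal point, pixels), "origin" and "attitude" of the camera in the world. Camera axes: x right, y down, z forward; pixel columns grow to the right and rows downward; lengths in mm; the calibration is good to about 2 mm. The wrist camera is an equidistant fisheye: a pixel r from the principal point sees the ray r / f radians off the axis. A picture is of the moment at which its call begins: read the wrist's pose just before it. camera_info takes no time and is no camera call; for the wrist camera it gives the pose at the moment of the call.
- job_done(): hands the job in; it is judged then, once.
The state is a dict: "t": time; "joints": joint angles; "qvel": joint speeds; "tau": joint torques, N m; "eef_pos": TCP position; "tcp_rot": TCP orientation; "ft_force": force on the tool from outside, world axes, zero at the start; "moment": the same for the moment, N m; "opening": opening from 0.0 (shut) to 1.0 (fully open); "grip_force": force on a finger pad.
Only numpy, scipy, OpenCV 4.12 (cv2) and the standard library are available. Lean on these libraries where they do the work, as an engineer would, in place of code of your own. Each camera call takes 0.05 s, during which the arm holds its last target. There are 200 camera calls.

## Working session

There is one attempt and no reset: what is moved stays moved. The work goes in short steps, Python scripts to look and compute and a tool call to move; the robot and the scene stay as the last step left them, time stands still between calls to the robot, and variables do not carry over. Pictures are saved under pics/ and viewed, at most 10 in all, crops included, and the job is handed in when it is done.

```bash
ls; mkdir -p pics
```

Run:
```python
from cell import *
import cv2,numpy as np
for n in ("top","side"):
    p,d=read_camera(n); cv2.imwrite(f"pics/{n}0.png",p[:,:,::-1]); np.savez(f"{n}0.npz",p=p,d=d); print(n,camera_info(n),(d>0).mean())
print(camera_info("wrist")); print(state())
```

```text
pics
top {'vertical_fov': 55.61218315102585, 'cx': 317.5108784811261, 'cy': 234.63202365871578, 'origin': array([ 271.57150478,   17.37310427, 1047.81625839]), 'attitude': array([-3.00975505,  0.02475876, -1.55791082])} 0.9960774739583333
side {'vertical_fov': 53.24025308495218, 'cx': 308.3647877223059, 'cy': 233.66841110867244, 'origin': array([  36.85976093, -838.25366839,  876.50250502]), 'attitude': array([-2.30067923, -0.00279534, -0.36535942])} 0.99607421875
{'vertical_fov': 65.70646984690485, 'cx': 311.8622531466038, 'cy': 238.70415007813986, 'origin': array([ 88.06932337, 623.32868817, 385.46634313]), 'attitude': array([2.85319888e+00, 5.39906565e-04, 1.30403832e+00])}
{'t': 0.1, 'joints': array([ 1.19841205e+00,  4.91522894e-01,  1.55939425e+00, -5.50106025e-07,
        1.09170937e+00, -1.05610924e-01]), 'qvel': array([-0.00153531, -0.0018159 , -0.00191806, -0.00084749,  0.00371174,
       -0.00012826]), 'tau': array([ 3.28016722e-03, -6.13621616e+01, -2.58600998e+01,  6.94703800e-02,
        4.70543175e-02, -2.43541507e-05]), 'eef_pos': array([164.65658749, 602.66299327, 186.20355224]), 'tcp_rot': array([-3.14056450e+00, -1.08499454e-04,  2.87481950e+00]), 'ft_force': array([ 0.40537107, -0.21005849,  0.52549658]), 'moment': array([-0.02082519,  0.05922968, -0.0567183 ]), 'grip_force': 0.0, 'opening': 0.9985173043372245}
```

View pics/top0.png

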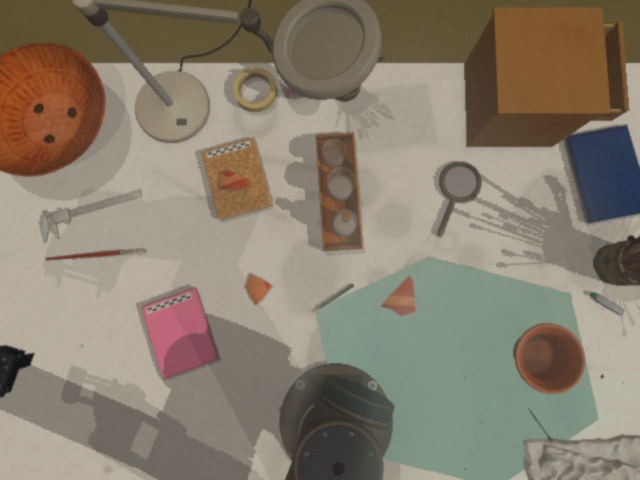

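View pics/side0.png

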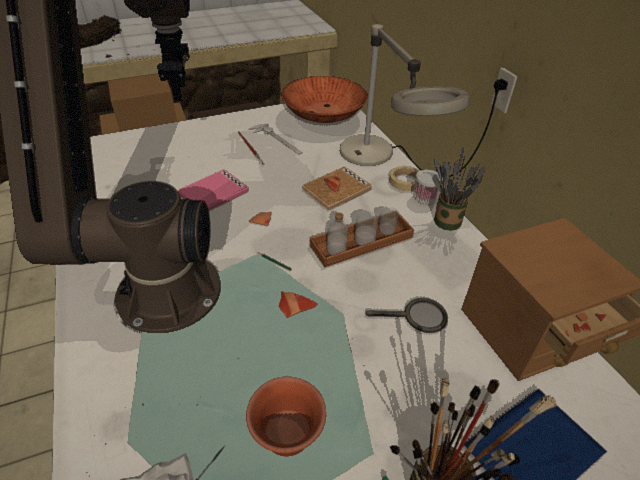

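Top view: the hand lens is at (460,182) with its handle end at (441,233). The tray spans (317..360, 134..250). The cork board is at (237,178) with its scale bar at (230,149) and a sherd at (233,180).

Possible mix-ups:
- **Lens:** lamp head (327,45), lamp foot (172,105), tape roll (255,90), spatula (335,296). I choose (460,182), a dark ring with a handle.
- **Board:** pink pad (180,332), blue book (605,173). I choose the cork one at (237,178).
- **Sherd:** loose ones at (258,289) and (400,297). I choose (233,180), which is on the board.

In the side view the lens is at (427,315) with its handle end at (368,312), the board at (337,187) and the sherd at (333,184).

Create h.py:
```python
import numpy as np,cv2
from scipy.spatial.transform import Rotation as R
from cell import *
def cam(n,info=None):
    i=info or camera_info(n); return i,240/np.tan(np.radians(i["vertical_fov"]/2)),R.from_euler("xyz",i["attitude"]).as_matrix()
def ray(n,uv,info=None):
    i,f,M=cam(n,info); u,v=(np.asarray(uv,float)-[i["cx"],i["cy"]])/f
    if n=="wrist":
        r=np.hypot(u,v)+1e-12; d=np.array([u/r*np.sin(r),v/r*np.sin(r),np.cos(r)])
    else: d=np.array([u,v,1])
    return i["origin"],M@d
def plane(n,uv,z,info=None):
    o,d=ray(n,uv,info); return o+d*(z-o[2])/d[2]
def two(o1,d1,o2,d2):
    A=np.stack([d1,-d2],1); s=np.linalg.lstsq(A,o2-o1,rcond=None)[0]
    a,b=o1+s[0]*d1,o2+s[1]*d2; return (a+b)/2,np.linalg.norm(a-b)
def big(m,box):
    x0,y0,x1,y1=box; k=np.zeros_like(m,np.uint8); k[y0:y1,x0:x1]=m[y0:y1,x0:x1]
    k=cv2.morphologyEx(k,cv2.MORPH_OPEN,np.ones((2,2)))
    c=max(cv2.findContours(k,cv2.RETR_EXTERNAL,cv2.CHAIN_APPROX_NONE)[0],key=cv2.contourArea)
    return c[:,0,:]
```

Create m1.py:
```python
from h import *
out=[]
B={"top":dict(lens=(425,150,490,242),board=(198,132,278,225),sherd=(212,160,256,196)),
   "side":dict(lens=(355,290,455,340),board=(295,160,378,214),sherd=(315,172,350,196))}
res={}
for n in B:
    p=np.load(n+"0.npz")["p"]; hsv=cv2.cvtColor(p,cv2.COLOR_RGB2HSV); H,S,V=cv2.split(hsv)
    M=dict(lens=(V<105)&(S<90) if n=="top" else (V<120)&(S<110),board=(H>5)&(H<25)&(S>70),sherd=((H<9)|(H>172))&(S>120))
    vis=p[:,:,::-1].copy()
    for k in M:
        c=big(M[k].astype(np.uint8),B[n][k]); res[n,k]=c
        cv2.drawContours(vis,[c.reshape(-1,1,2)],-1,(255,255,0) if k!="sherd" else (0,255,0),1)
        print(n,k,len(c),cv2.minAreaRect(c))
    for k,b in B[n].items():
        if k!="sherd": 
            q=vis[b[1]-8:b[3]+8,b[0]-8:b[2]+8]; out.append(cv2.resize(q,(390,290),interpolation=cv2.INTER_NEAREST))
cv2.imwrite("pics/seg.png",np.vstack([np.hstack(out[:2]),np.hstack(out[2:])]))
import pickle; pickle.dump(res,open("res.pkl","wb"))
for nm,uv,z in (("lamp",(327,45),400),("tray0",(317,134),30),("tray1",(353,134),30),("tray2",(362,248),30),("tray3",(326,250),30),("bottle",(345,217),128)):
    print(nm,plane("top",uv,z).round())
```

```bash
python3 m1.py
```

```text
top lens 185 ((459.8519592285156, 199.8218994140625), (41.263641357421875, 73.82393646240234), 2.0825650691986084)
top board 237 ((237.2307586669922, 179.3461456298828), (71.480224609375, 56.39482498168945), 74.74488067626953)
top sherd 57 ((235.86048889160156, 184.3494415283203), (8.04150104522705, 26.174299240112305), 86.98721313476562)
side lens 201 ((407.4410705566406, 318.307861328125), (36.67543029785156, 81.28068542480469), 82.40535736083984)
side board 150 ((337.70001220703125, 187.39999389648438), (34.435447692871094, 62.60989761352539), 63.43495178222656)
side sherd 31 ((332.25, 184.25001525878906), (14.849241256713867, 5.656853675842285), 45.0)
lamp [648.  24. 400.]
tray0 [642.  49.  30.]
tray1 [643. -35.  30.]
tray2 [377. -56.  30.]
tray3 [372.  25.  30.]
bottle [430. -14. 128.]
```

View pics/seg.png

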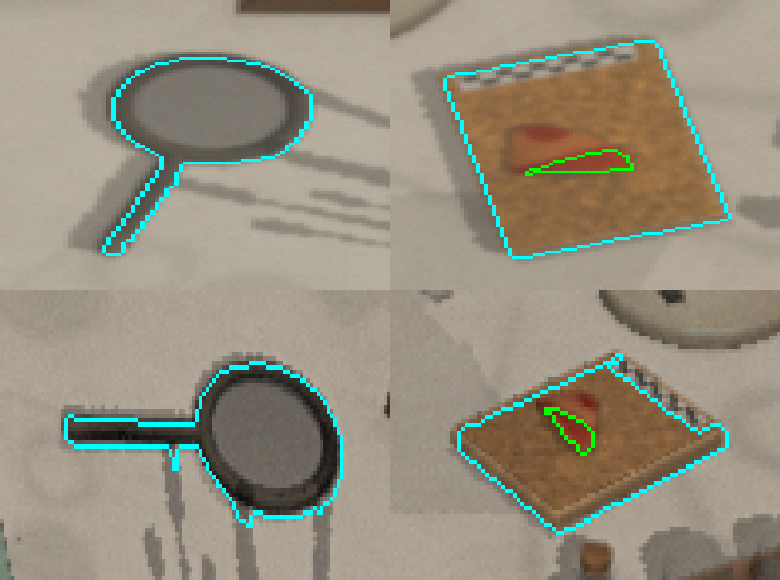

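The crops show the lens outline is clean in both views (a few paint-brush shadows stick to it in the side view). The board outline with its scale bar is clear. The sherd is only partly masked, so I'll re-measure it with the wrist camera.

Create m2.py:
```python
from h import *
import pickle; res=pickle.load(open("res.pkl","rb"))
ctr={};
for n in ("top","side"):
    c=res[n,"lens"].astype(float)
    P=np.array([plane(n,q,7)[:2] for q in c])
    # ring: largest inscribed circle of the rectified outline
    s=2; o=P.min(0)-10; img=np.zeros(tuple(((np.ptp(P,axis=0)+20)*s).astype(int)[::-1]),np.uint8)
    cv2.fillPoly(img,[((P-o)*s).astype(np.int32)],1)
    D=cv2.distanceTransform(img,cv2.DIST_L2,5); _,r,_,loc=cv2.minMaxLoc(D)
    C=np.array(loc)/s+o
    ang=np.linalg.norm(P-C,axis=1); ringpts=P[ang<r+6]; far=P[ang>ang.max()-4].mean(0)
    hp=P[(ang>62)&(ang<132)]; (vx,vy,_,_)=cv2.fitLine(hp.astype(np.float32),cv2.DIST_HUBER,0,.01,.01).ravel()
    print(n,"ring",C.round(1),"r",r/s,"reach",ang.max().round(1),"far",far.round(1),"yaw of lens y deg",np.degrees(np.arctan2(*(C-far)[::-1])).round(1), np.degrees(np.arctan2(vy,vx)).round(1))
    ctr[n]=C,far
    i,f,M=cam(n); 
    def dirn(p): return i["origin"],np.append(p,7)-i["origin"]
    ctr[n]=dirn(C),dirn(far)
for k,w in enumerate(("ring","end")): print(w,*two(*ctr["top"][k],*ctr["side"][k]))
c=res["top","board"]; b=cv2.boxPoints(cv2.minAreaRect(c))
Q=np.array([plane("top",q,20)[:2] for q in b]); print("board",Q.round(),Q.mean(0).round(1),np.linalg.norm(np.diff(Q,axis=0),axis=1).round())
```

```bash
python3 m2.py
```

```text
top ring [ 534.3 -286.2] r 45.94573974609375 reach 136.1 far [ 410.2 -234.1] yaw of lens y deg -22.8 -17.0
side ring [ 538.5 -288.8] r 48.0 reach 137.8 far [ 413.2 -234. ] yaw of lens y deg -23.6 -39.7
ring [ 536.89704702 -287.57620274    5.48618116] 4.540803870961332
end [ 411.40936291 -234.36877552    7.78760399] 2.751058382895775
board [[600. 322.]
 [637. 195.]
 [472. 146.]
 [436. 271.]] [536.4 233.3] [132. 172. 130.]
```

The lens fits: ring centre (537,-287.5), measured height about 6 mm, reach 138 mm as expected, lens y at -23°. The board measures 131x171 and its long axis is at 17°. Next I move to view the board with the wrist camera.

>>> {"api": "handwheel", "payload": {"increments": {"segments": [[-32, -23, -5, 0, 1], [-64, -46, -10, 0, 1], [-96, -69, -15, 0, 1], [-128, -92, -20, 0, 1], [-160, -115, -25, 0, 1]]}}}

```text
t: 0.52
eef_pos: [289.4, 448.2, 211.7]
tcp_rot: [-3.141, -0.0, 2.875]
ft_force: [-0.1, 0.5, -0.2]
opening: 0.999
grip_force: 0.0
```

>>> {"api": "handwheel", "payload": {"increments": {"segments": [[-32, -23, -5, 0, 1], [-64, -46, -10, 0, 1], [-96, -69, -15, 0, 1], [-128, -92, -20, 0, 1], [-160, -115, -25, 0, 1]]}}}

```text
t: 0.93
eef_pos: [413.5, 294.9, 236.9]
tcp_rot: [-3.142, -0.0, 2.875]
ft_force: [0.9, 1.1, 0.6]
opening: 1.0
grip_force: 0.0
```

>>> {"api": "handwheel", "payload": {"increments": {"segments": [[-28, -20, -5, 0, 1], [-56, -40, -10, 0, 1], [-86, -61, -14, 0, 1], [-86, -61, -14, 0, 1], [-86, -61, -14, 0, 1]]}}}

```text
t: 1.35
eef_pos: [480.4, 213.8, 250.5]
tcp_rot: [-3.141, -0.0, 2.872]
ft_force: [-1.6, -0.1, 0.1]
opening: 1.0
grip_force: 0.0
```

Run:
```python
from h import *
import pickle
i=camera_info("wrist"); p,d=read_camera("wrist"); cv2.imwrite("pics/w1.png",p[:,:,::-1]); pickle.dump((i,p,d),open("w1.pkl","wb"))
```

```text
(no output)
```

View pics/w1.png

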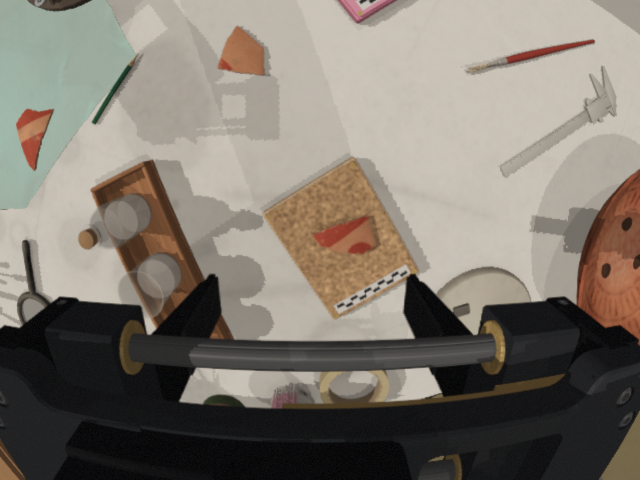

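The wrist view shows the cork board, corners (352,158), (415,270), (336,318) and (265,212), with the scale bar at its lower-right end. The sherd is at about (348,235). Now the sherd outline in the wrist and top views.

Create m3.py:
```python
from h import *
import pickle
info,pw,dw=pickle.load(open("w1.pkl","rb")); pt=np.load("top0.npz")["p"]; ps=np.load("side0.npz")["p"]
V=[];Cn={}
for n,p,box,inf in (("wrist",pw,(305,205,395,268),info),("top",pt,(212,160,256,196),None),("side",ps,(315,172,350,200),None)):
    a=cv2.cvtColor(p,cv2.COLOR_RGB2LAB)[:,:,1]; x0,y0,x1,y1=box
    th,_=cv2.threshold(a[y0:y1,x0:x1].copy(),0,255,cv2.THRESH_OTSU)
    m=cv2.morphologyEx((a>th).astype(np.uint8),cv2.MORPH_CLOSE,np.ones((3,3))); c=big(m,box)
    q=p[:,:,::-1].copy(); cv2.drawContours(q,[c.reshape(-1,1,2)],-1,(255,255,0),1)
    V.append(cv2.resize(q[y0-5:y1+5,x0-5:x1+5],(260,200),interpolation=cv2.INTER_NEAREST))
    P=np.array([plane(n,u,31,inf)[:2] for u in c],np.float32); rc=cv2.minAreaRect(P)
    mo=cv2.moments(P.reshape(-1,1,2)); cen=np.array([mo["m10"],mo["m01"]])/mo["m00"]
    print(n,th,"rect",np.round(rc[0],1),np.round(rc[1],1),round(rc[2]),"centroid z31",cen.round(1))
    if n=="wrist":R0=rc
    o=camera_info(n)["origin"] if inf is None else inf["origin"]; Cn[n]=(o,np.append(cen,31)-o)
for pr in (("wrist","top"),("wrist","side"),("top","side")): print(pr,*two(*Cn[pr[0]],*Cn[pr[1]]))
# board in wrist
hsv=cv2.cvtColor(pw,cv2.COLOR_RGB2HSV); H,S,_=cv2.split(hsv)
c=big(((S>60)).astype(np.uint8),(255,150,425,325)); P=np.array([plane("wrist",u,20,info)[:2] for u in c],np.float32); rc=cv2.minAreaRect(P); print("board",rc)
print("depth z sherd", dw[235,348], dw[190,345])
cv2.imwrite("pics/sherd.png",np.hstack(V))
```

```bash
python3 m3.py
```

```text
wrist 148.0 rect [525.6 239.3] [22.1 66.2] 10 centroid z31 [525.7 233.3]
top 145.0 rect [530.  234.4] [40.1 62.6] 0 centroid z31 [527.4 238.5]
side 146.0 rect [525.1 224.2] [66.3 36.4] 67 centroid z31 [529.9 227.1]
('wrist', 'top') [520.87995176 233.5998578   52.06972229] 2.4560491539977916
('wrist', 'side') [529.80241327 232.75048408  26.21569259] 5.234366340578121
('top', 'side') [532.74785851 239.89031788  21.00110877] 5.708618814905046
board ((543.9602661132812, 237.17039489746094), (170.43930053710938, 128.47659301757812), 16.515758514404297)
depth z sherd 433.45892 430.30588
```

View pics/sherd.png

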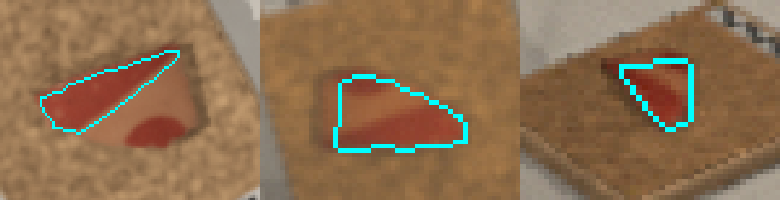

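The colour mask dropped the pale part of the sherd. I'll use the hue ratio a/b instead.

```bash
sed -i 's|a=cv2.cvtColor(p,cv2.COLOR_RGB2LAB)\[:,:,1\]; x0|L=cv2.GaussianBlur(cv2.cvtColor(p,cv2.COLOR_RGB2LAB),(3,3),0).astype(float)-128; a=np.clip(np.degrees(np.arctan2(L[...,1],L[...,2]))*2,0,255).astype(np.uint8); x0|; s|a>th|a>(th if n!="wrist" else th)|; s|MORPH_CLOSE,np.ones((3,3))|MORPH_CLOSE,np.ones((5,5))|; s|pics/sherd.png|pics/sherd2.png|' m3.py; python3 m3.py
```

```text
wrist 61.0 rect [537.8 239.4] [45.  68.8] 3 centroid z31 [533.8 243.6]
top 60.0 rect [531.2 235.1] [44.5 67.1] 3 centroid z31 [527.1 239.3]
side 64.0 rect [526.4 226.2] [71.2 42.6] 69 centroid z31 [529.4 227.8]
('wrist', 'top') [533.35243372 242.80956745  20.65439576] 7.327925119303547
('wrist', 'side') [537.31534037 243.98465682  18.23502484] 0.9295416470707751
('top', 'side') [532.38482299 240.79782889  20.88707558] 5.532983590017015
board ((543.9602661132812, 237.17039489746094), (170.43930053710938, 128.47659301757812), 16.515758514404297)
depth z sherd 433.45892 430.30588
```

View pics/sherd2.png

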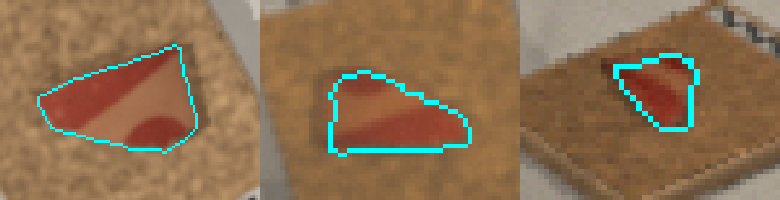

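Now the sherd outline is whole in all three views and measures about 45x69, which fits the given 46x70. The wrist and top views disagree by about 7 mm, so I'll check the final placing relatively. Now to the lens, crossing the tray high.

>>> {"api": "handwheel", "payload": {"increments": {"segments": [[-4, -40, 8, 0, 1], [-8, -80, 16, 0, 1], [-12, -120, 24, 0, 1], [-16, -160, 32, 0, 1], [-20, -200, 40, 0, 1]]}, "quiet": true}}

```text
ok
```

>>> {"api": "handwheel", "payload": {"increments": {"segments": [[-9, -38, 2, 0.03, 1], [-18, -76, 4, 0.06, 1], [-27, -114, 6, 0.09, 1], [-36, -152, 8, 0.132, 1], [-45, -191, 10, 0.132, 1]]}, "quiet": true}}

```text
ok
```

>>> {"api": "handwheel", "payload": {"increments": {"segments": [[-25, -25, 0, 0, 1], [-50, -50, 0, 0, 1], [-63, -61, 0, 0, 1], [-63, -61, 0, 0, 1], [-63, -61, 0, 0, 1]]}}}

```text
t: 2.65
eef_pos: [473.7, -258.9, 200.0]
tcp_rot: [3.141, -0.001, 2.743]
ft_force: [-0.1, 0.1, 0.4]
opening: 0.997
grip_force: 0.0
```

Create m4.py:
```python
from h import *
import pickle,sys
i=camera_info("wrist"); p,d=read_camera("wrist"); cv2.imwrite(f"pics/{sys.argv[1]}.png",p[:,:,::-1]); pickle.dump((i,p,d),open(sys.argv[1]+".pkl","wb"))
s=state(); print(s["eef_pos"].round(1),s["tcp_rot"].round(3))
```

```bash
python3 m4.py w2
```

```text
[ 473.4 -258.3  200.2] [ 3.141e+00 -1.000e-03  2.744e+00]
```

View pics/w2.png

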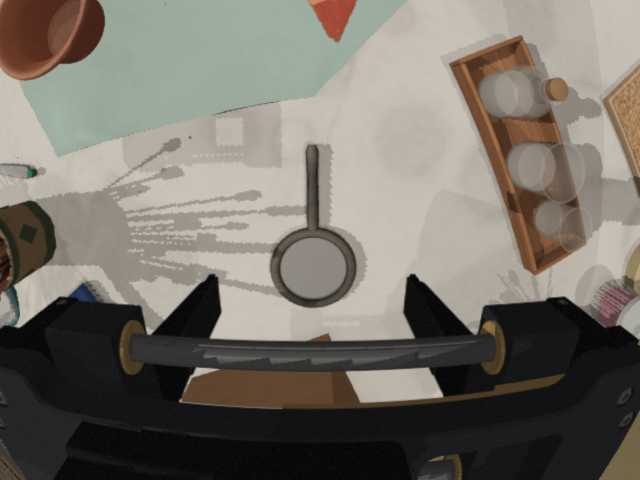

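The lens lies centred between the fingers: ring centre about (313,266), handle end (312,147), handle parallel to the fingers. I'll convert this to the tool frame.

Create m5.py:
```python
from h import *
import pickle
i,p,d=pickle.load(open("w2.pkl","rb"))
V=cv2.cvtColor(p,cv2.COLOR_RGB2HSV)[:,:,2]
c=big(((V<115)).astype(np.uint8),(262,135,365,312))
P=np.array([plane("wrist",q,7,i)[:2] for q in c],np.float32)
r=cv2.minAreaRect(P); print("rect",r)
x=P[:,0]; end=P[np.argmin(x)]
M=cv2.fillPoly(np.zeros((480,640),np.uint8),[c],1); _,_,_,loc=cv2.minMaxLoc(cv2.distanceTransform(M,cv2.DIST_L2,5))
C=plane("wrist",loc,7,i); print("ring",loc,C.round(1),"end",end,"reach",np.linalg.norm(C[:2]-end))
hp=np.array([C[:2]-P]).reshape(-1,2); dd=np.linalg.norm(hp,axis=1); h=P[(dd>60)&(dd<134)]
v=cv2.fitLine(h,cv2.DIST_HUBER,0,.01,.01).ravel(); yaw=np.degrees(np.arctan2(v[1],v[0])); print("yaw",yaw)
a=np.array([536.9,-287.6,5.5]); o,dr=ray("wrist",loc,i); ot,dt=ray("top",(0,0)); 
print("tri with top:",two(o,dr,ot,np.array([534.3,-286.2,7])-ot))
```

```bash
python3 m5.py
```

```text
rect ((500.8650817871094, -282.4115905761719), (97.56598663330078, 180.0483856201172), 86.73782348632812)
ring (314, 268) [ 540.3 -284.3    7. ] end [ 413.29813 -236.7372 ] reach 135.67562060594562
yaw -14.136198
tri with top: (array([ 528.9854957 , -279.40235465,   34.30152436]), np.float64(3.6721442158582627))
```

>>> {"api": "handwheel", "payload": {"increments": {"segments": [[-2, -1, 40, 0, 1], [-2, -1, 80, 0, 1], [-2, -1, 120, 0, 1], [-2, -1, 150, 0, 1], [-2, -1, 160, 0, 1]]}, "quiet": true}}

```text
ok
```

>>> {"api": "handwheel", "payload": {"increments": {"segments": [[0, 0, 15, 0, 1], [0, 0, 28, 0, 1], [0, 0, 34, 0, 1], [0, 0, 37, 0, 1], [0, 0, 37, 0, 1]]}}}

```text
t: 3.53
eef_pos: [475.4, -261.1, 4.3]
tcp_rot: [3.142, 0.0, 2.743]
ft_force: [-0.2, -0.4, 0.3]
opening: 1.0
grip_force: 0.0
```

>>> {"api": "handwheel", "payload": {"increments": {"segments": [[0, 0, 2, 0, 1], [0, 0, 2, 0, 0.5], [0, 0, 2, 0, 0.2], [0, 0, 2, 0, 0], [0, 0, 2, 0, 0]]}, "quiet": true}}

```text
ok
```

>>> {"api": "handwheel", "payload": {"increments": {"segments": [[0, 0, 0, 0, 0], [0, 0, 0, 0, 0], [0, 0, 0, 0, 0], [0, 0, 0, 0, 0], [0, 0, 0, 0, 0]]}}}

```text
t: 4.37
eef_pos: [475.1, -261.5, 1.7]
tcp_rot: [3.142, -0.0, 2.743]
ft_force: [-0.1, 0.3, 0.1]
opening: 0.429
grip_force: 0.0
```

>>> {"api": "handwheel", "payload": {"increments": {"segments": [[0, 0, 0, 0, 0], [0, 0, 0, 0, 0], [0, 0, 0, 0, 0], [0, 0, 0, 0, 0], [0, 0, 0, 0, 0]]}}}

```text
t: 4.78
eef_pos: [475.1, -261.5, 1.7]
tcp_rot: [3.141, -0.0, 2.743]
ft_force: [0.1, 0.4, 1.0]
opening: 0.076
grip_force: 0.0
```

The opening has gone below the handle width (0.147) with no force, so I'll look.

```bash
python3 m4.py w3
```

Run:
```python
from h import *
p,d=read_camera("side"); a=cv2.resize(p[260:360,320:480],(560,350)); 
import pickle; w=pickle.load(open("w3.pkl","rb"))[1]
cv2.imwrite("pics/mix3.png",np.vstack([a[:,:,::-1],cv2.resize(w[130:330,120:520],(560,240))[:,:,::-1]])); print(state()["opening"],state()["grip_force"])
```

```text
[ 475.1 -261.5    1.7] [ 3.141 -0.     2.743]
0.017172897590407014 0.0
```

View pics/mix3.png

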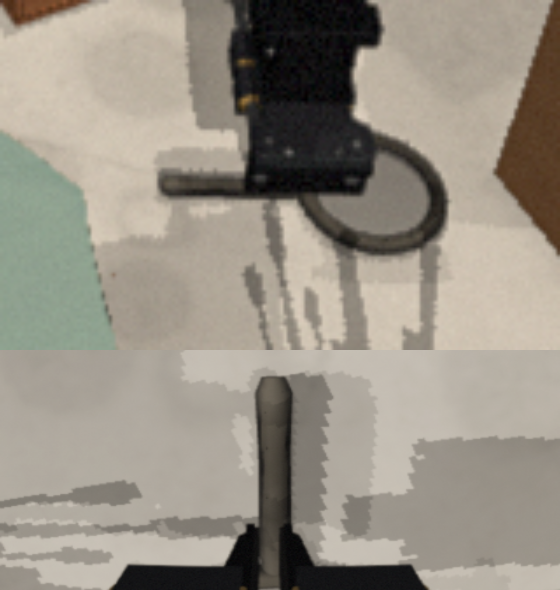

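The wrist crop (lower) shows both fingers straddling the handle at about (275,570), with the ring ahead in the side crop. I'll let it close a bit more and read again.

>>> {"api": "handwheel", "payload": {"increments": {"segments": [[0, 0, 0, 0, 0], [0, 0, 0, 0, 0], [0, 0, 0, 0, 0]]}}}

```text
t: 5.13
eef_pos: [475.1, -261.5, 1.7]
tcp_rot: [3.141, -0.0, 2.743]
ft_force: [0.3, 0.5, -0.6]
opening: 0.004
grip_force: 0.0
```

>>> {"api": "handwheel", "payload": {"increments": {"segments": [[0, 0, 0, 0, 0], [0, 0, 0, 0, 0], [0, 0, 0, 0, 0], [0, 0, 0, 0, 0], [0, 0, 0, 0, 0]]}}}

```text
t: 5.55
eef_pos: [475.1, -261.5, 1.7]
tcp_rot: [3.142, 0.0, 2.743]
ft_force: [0.3, 1.1, 0.6]
opening: 0.005
grip_force: 0.0
```

The reading says shut with zero force, but the picture shows the gap at handle width. I'll test with a small lift and compare the wrist images: the handle stays fixed in view only if held.

>>> {"api": "handwheel", "payload": {"increments": {"segments": [[0, 0, -6, 0, 0], [0, 0, -14, 0, 0], [0, 0, -24, 0, 0], [0, 0, -34, 0, 0], [0, 0, -40, 0, 0]]}}}

```text
t: 5.97
eef_pos: [475.6, -261.8, 43.6]
tcp_rot: [-3.141, 0.002, 2.743]
ft_force: [-0.5, 0.1, -0.2]
opening: 0.008
grip_force: 0.0
```

```bash
python3 m4.py w4
```

Run:
```python
from h import *
import pickle
for w in ("w2","w3","w4"):
    i,p,d=pickle.load(open(w+".pkl","rb")); V=cv2.cvtColor(p,cv2.COLOR_RGB2HSV)[:,:,2]
    print(w)
    for r in range(140,300,16):
        k=np.where(V[r,150:480]<110)[0]+150; m=[(int(g[0]),int(g[-1])) for g in np.split(k,np.where(np.diff(k)>1)[0]+1) if len(g)>3]
        print(r,m, "depth@312",d[r,312].round())
```

```text
[ 475.9 -262.    44.2] [-3.141e+00  3.000e-03  2.743e+00]
w2
140 [] depth@312 384.0
156 [(306, 318)] depth@312 375.0
172 [(307, 318)] depth@312 381.0
188 [(307, 318)] depth@312 385.0
204 [(307, 318)] depth@312 390.0
220 [(307, 318)] depth@312 394.0
236 [(286, 341)] depth@312 403.0
252 [(273, 285), (341, 353)] depth@312 410.0
268 [(271, 280), (346, 356)] depth@312 413.0
284 [(199, 218), (275, 285), (341, 352), (406, 425)] depth@312 421.0
w3
140 [] depth@312 192.0
156 [(306, 325)] depth@312 182.0
172 [(303, 330)] depth@312 183.0
188 [(303, 330)] depth@312 185.0
204 [(304, 329)] depth@312 189.0
220 [(305, 328)] depth@312 191.0
236 [(305, 328)] depth@312 193.0
252 [(305, 328)] depth@312 197.0
268 [(305, 328)] depth@312 200.0
284 [(291, 333)] depth@312 201.0
w4
140 [] depth@312 234.0
156 [(305, 325)] depth@312 221.0
172 [(305, 328)] depth@312 223.0
188 [(306, 326)] depth@312 228.0
204 [(306, 326)] depth@312 230.0
220 [(306, 326)] depth@312 234.0
236 [(306, 326)] depth@312 237.0
252 [(305, 325)] depth@312 241.0
268 [(306, 326)] depth@312 243.0
284 [(292, 344)] depth@312 175.0
```

The lift left the handle on the table (its depth grew by 40 mm), and it hasn't moved sideways. So the fingers closed without touching it. I'll compare the fingertips before and after the lift.

Run:
```python
from h import *
import pickle
o=[]
for w in ("w3","w4"):
    i,p,d=pickle.load(open(w+".pkl","rb")); o.append(cv2.resize(p[220:370,240:390],(400,400),interpolation=cv2.INTER_CUBIC)[:,:,::-1])
    for r in (276,284,290,300,310,320): print(w,r,d[r,276:356:5].round().astype(int))
cv2.imwrite("pics/tips.png",np.hstack(o))
```

```text
w3 276 [215 214 214 215 181 182 203 199 199 200 181 215 215 214 214 214]
w3 284 [216 216 216 172 171 174 205 201 202 174 171 171 216 217 217 215]
w3 290 [217 218 218 165 165 167 206 203 203 168 164 164 166 216 218 218]
w3 300 [220 219 155 155 155 158 208 204 204 157 154 155 154 219 220 219]
w3 310 [ 97  97  98  96 146 149 213 206 206 150 147  97  97  97  97  98]
w3 320 [ 91  92  90  91 139 142 209 209 208 141 139  95  92  91  91  92]
w4 276 [260 260 261 259 259 259 181 247 181 181 260 260 259 260 259 260]
w4 284 [261 261 262 253 252 170 172 174 170 171 170 250 251 254 261 261]
w4 290 [263 253 251 251 165 165 163 168 165 164 164 249 251 251 251 254]
w4 300 [252 251 252 252 154 155 155 158 158 156 155 155 255 252 251 251]
w4 310 [ 97  96  96  95  97  96 147 150 149  96  98  97  97  96  96  96]
w4 320 [ 92  91  91  91  92  92 139 140 141  92  92  92  92  91  92  92]
```

View pics/tips.png

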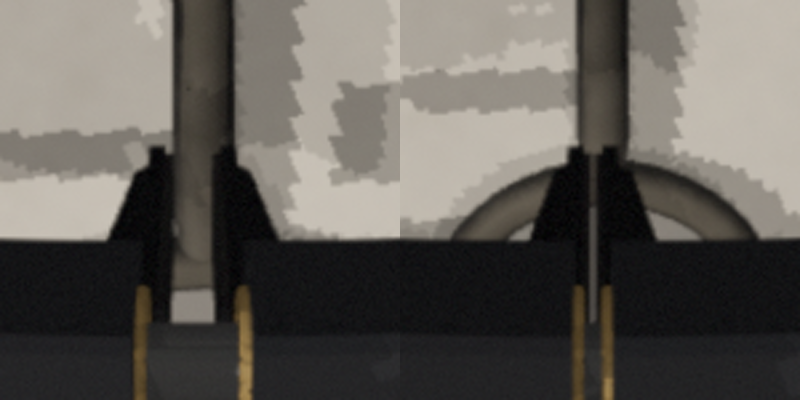

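Run:
```python
from h import *
import pickle
for w in ("w2","w3","w4"):
    i,p,d=pickle.load(open(w+".pkl","rb")); print(w,i["origin"].round(1),i["attitude"].round(3))
    for nm,uv in (("tip",(300 if w=="w3" else 306,276)),("tip",(300 if w=="w3" else 306,280)),("tipw2",(215,282)),("handle",(316,200)),("table",(350,200)),("table",(250,230)),("handle2",(316,252))):
        o,dr=ray("wrist",uv,i); M=cam("wrist",i)[2]; f=dr@M[:,2]; P=o+dr/f*d[uv[1],uv[0]]; print(nm,uv,d[uv[1],uv[0]].round(),P.round(1))
print(state()["eef_pos"])
```

```text
w2 [ 400.7 -228.7  399.4] [ 2.855e+00 -1.000e-03  1.172e+00]
tip (306, 276) 418.0 [ 544.5 -295.9   10.5]
tip (306, 280) 419.0 [ 548.9 -297.8   11. ]
tipw2 (215, 282) 177.0 [ 447.3 -299.6  235.5]
handle (316, 200) 388.0 [ 467.9 -251.8   16.1]
table (350, 200) 403.0 [ 484.8 -218.4    1. ]
table (250, 230) 412.0 [ 472.9 -333.7    1.3]
handle2 (316, 252) 409.0 [ 522.2 -274.4   11.4]
w3 [ 401.9 -231.   200.9] [ 2.853e+00 -1.000e-03  1.172e+00]
tip (300, 276) 182.0 [ 463.7 -263.3   31.4]
tip (300, 280) 174.0 [ 462.6 -262.5   39.6]
tipw2 (215, 282) 216.0 [ 458.9 -317.7    1.3]
handle (316, 200) 189.0 [ 434.8 -242.5   14.3]
table (350, 200) 202.0 [ 444.4 -226.1    0.9]
table (250, 230) 206.0 [ 438.1 -283.6    2.5]
handle2 (316, 252) 196.0 [ 460.2 -253.1   15.4]
w4 [ 402.1 -231.1  242.7] [ 2.851 -0.     1.172]
tip (306, 276) 181.0 [ 464.7 -260.6   74.7]
tip (306, 280) 174.0 [ 464.1 -260.2   81.4]
tipw2 (215, 282) 262.0 [ 4.717e+02 -3.367e+02  2.000e-01]
handle (316, 200) 230.0 [ 442.6 -245.3   14.9]
table (350, 200) 244.0 [ 453.7 -225.4    1.4]
table (250, 230) 249.0 [ 446.4 -295.2    2. ]
handle2 (316, 252) 240.0 [ 474.1 -258.5   14.9]
[ 475.85471716 -261.96741055   44.1722485 ]
```

The depth data explains the miss. With the reported TCP at z = 1.7, the near fingertip edge is at z ≈ 31, while the handle top and table read correctly (15 and 1). So the fingers end about 29 mm short of the reported TCP and closed above the handle. I'll reopen, shift 2 mm sideways, and feel my way down with the force reading.

>>> {"api": "handwheel", "payload": {"increments": {"segments": [[0, 2, 0, 0, 0.6], [0, 2, 0, 0, 0.6], [0, 2, 8, 0, 0.6], [0, 2, 22, 0, 0.6], [0, 2, 36, 0, 0.6]]}}}

```text
t: 6.43
eef_pos: [475.8, -259.6, 4.6]
tcp_rot: [3.142, 0.0, 2.743]
ft_force: [-0.3, 0.2, -0.5]
opening: 0.298
grip_force: 0.0
```

>>> {"api": "handwheel", "payload": {"increments": {"segments": [[0, 0, 6, 0, 0.6], [0, 0, 8, 0, 0.6], [0, 0, 10, 0, 0.6], [0, 0, 12, 0, 0.6], [0, 0, 12, 0, 0.6]]}}}

```text
t: 6.85
eef_pos: [476.0, -259.7, -6.3]
tcp_rot: [3.142, 0.0, 2.743]
ft_force: [0.5, -0.4, 0.8]
opening: 0.592
grip_force: 0.0
```

Create tip.py:
```python
from h import *
import pickle,sys
i,p,d=pickle.load(open(sys.argv[1]+".pkl","rb")); M=cam("wrist",i)[2]; e=state()["eef_pos"]
def P(u,v):
    o,dr=ray("wrist",(u,v),i); return o+dr/(dr@M[:,2])*d[v,u]
T=R.from_euler("xyz",state()["tcp_rot"]).as_matrix()
for v in range(256,292,4):
    print(v,[tuple(((P(u,v)-e)@T).round().astype(int)) for u in range(200,430,1) if 120<d[v,u]<184][::6])
```

```bash
python3 m4.py w5; python3 tip.py w5
```

```text
[ 476.  -259.7   -6.1] [3.142 0.    2.743]
256 []
260 []
264 []
268 []
272 []
276 [(np.int64(11), np.int64(-32), np.int64(-33)), (np.int64(10), np.int64(-30), np.int64(-31)), (np.int64(11), np.int64(32), np.int64(-33))]
280 [(np.int64(10), np.int64(-33), np.int64(-36)), (np.int64(10), np.int64(-30), np.int64(-36)), (np.int64(8), np.int64(28), np.int64(-31)), (np.int64(11), np.int64(30), np.int64(-37))]
284 [(np.int64(11), np.int64(-34), np.int64(-42)), (np.int64(11), np.int64(-31), np.int64(-42)), (np.int64(9), np.int64(-29), np.int64(-38)), (np.int64(6), np.int64(28), np.int64(-31)), (np.int64(11), np.int64(29), np.int64(-42)), (np.int64(10), np.int64(32), np.int64(-40))]
288 [(np.int64(11), np.int64(-35), np.int64(-46)), (np.int64(11), np.int64(-32), np.int64(-47)), (np.int64(10), np.int64(-30), np.int64(-45)), (np.int64(5), np.int64(-29), np.int64(-34)), (np.int64(9), np.int64(28), np.int64(-42)), (np.int64(11), np.int64(30), np.int64(-47)), (np.int64(11), np.int64(33), np.int64(-46))]
```

The TCP went to -6 mm with no contact, which confirms it: the fingertips are 30–31 mm behind the reported TCP. I'll continue to about -27, slowly.

>>> {"api": "handwheel", "payload": {"increments": {"segments": [[0, 0, 4, 0, 0.6], [0, 0, 8, 0, 0.6], [0, 0, 12, 0, 0.6], [0, 0, 14, 0, 0.6], [0, 0, 14, 0, 0.6]]}}}

```text
t: 7.32
eef_pos: [475.6, -259.5, -20.9]
tcp_rot: [3.141, -0.001, 2.743]
ft_force: [-0.0, 0.1, -0.6]
opening: 0.597
grip_force: 0.0
```

>>> {"api": "handwheel", "payload": {"increments": {"segments": [[0, 0, 2, 0, 0.6], [0, 0, 4, 0, 0.6], [0, 0, 5, 0, 0.6], [0, 0, 6, 0, 0.6], [0, 0, 6, 0, 0.6]]}}}

```text
t: 7.73
eef_pos: [475.8, -259.6, -26.5]
tcp_rot: [3.141, -0.0, 2.743]
ft_force: [0.5, 0.3, 0.3]
opening: 0.598
grip_force: 0.0
```

>>> {"api": "handwheel", "payload": {"increments": {"segments": [[0, 0, 0, 0, 0], [0, 0, 0, 0, 0], [0, 0, 0, 0, 0], [0, 0, 0, 0, 0], [0, 0, 0, 0, 0]]}}}

```text
t: 8.15
eef_pos: [475.9, -259.7, -26.2]
tcp_rot: [3.142, 0.0, 2.743]
ft_force: [0.2, 0.3, 0.5]
opening: 0.307
grip_force: 0.0
```

>>> {"api": "handwheel", "payload": {"increments": {"segments": [[0, 0, 0, 0, 0], [0, 0, 0, 0, 0], [0, 0, 0, 0, 0], [0, 0, 0, 0, 0], [0, 0, 0, 0, 0]]}}}

```text
t: 8.57
eef_pos: [475.9, -259.6, -26.3]
tcp_rot: [3.141, -0.0, 2.743]
ft_force: [0.8, 0.9, 0.5]
opening: 0.138
grip_force: 30.0
```

Gripped: opening 0.138 (13–14 mm) at 30 N. Lift and check.

>>> {"api": "handwheel", "payload": {"increments": {"segments": [[0, 0, -4, 0, 0], [0, 0, -12, 0, 0], [0, 0, -24, 0, 0], [0, 0, -38, 0, 0], [0, 0, -50, 0, 0]]}}}

```text
t: 8.98
eef_pos: [475.9, -259.7, 25.0]
tcp_rot: [3.142, 0.0, 2.743]
ft_force: [1.2, 0.3, -0.5]
opening: 0.14
grip_force: 30.0
```

>>> {"api": "handwheel", "payload": {"increments": {"segments": [[0, 0, -20, 0, 0], [0, 0, -30, 0, 0], [0, 0, -36, 0, 0], [0, 0, -40, 0, 0], [0, 0, -40, 0, 0]]}}}

```text
t: 9.4
eef_pos: [476.0, -259.7, 64.2]
tcp_rot: [-3.142, 0.001, 2.743]
ft_force: [-0.2, -0.0, -1.1]
opening: 0.138
grip_force: 30.0
```

```bash
python3 m4.py w6
```

Create lens.py:
```python
from h import *
import pickle,sys
# held lens, in tool axes, from wrist depth along the handle and from the side view
i,p,d=pickle.load(open(sys.argv[1]+".pkl","rb")); M=cam("wrist",i)[2]; s=state(); e=s["eef_pos"]; T=R.from_euler("xyz",s["tcp_rot"]).as_matrix()
V=cv2.cvtColor(p,cv2.COLOR_RGB2HSV)[:,:,2]
L=[]
for v in range(120,268,6):
    k=[u for u in range(280,350) if 100<d[v,u]<300]; 
    m=np.median(d[v,250:375]); k=[u for u in range(285,345) if d[v,u]<m-20]
    if len(k)<5: continue
    u=int(np.mean(k)); o,dr=ray("wrist",(np.mean(k),v),i); P=(o+dr/(dr@M[:,2])*d[v,u]-e)@T; L.append(P)
L=np.array(L); print(L[::4].round(1)); a=np.polyfit(L[:,0],L[:,2],1); b=np.polyfit(L[:,0],L[:,1],1)
print("tilt deg",np.degrees(np.arctan(a[0])).round(1),"yaw vs tool deg",np.degrees(np.arctan(b[0])).round(1),"end x",L[:,0].max().round(1),"z top at x=0",a[1].round(1))
```

```bash
python3 lens.py w6
```

```text
[ 475.8 -259.6   63.6] [ 3.141 -0.     2.743]
[[ 68.6  -0.9 -40.2]
 [ 58.5  -0.9 -42.7]
 [ 48.1  -0.4 -43.1]
 [ 37.2  -0.2 -42. ]
 [ 26.   -0.2 -41.8]]
tilt deg -1.0 yaw vs tool deg -0.5 end x 68.6 z top at x=0 -41.6
```

Held, level to 1° and in line with the tool. The ring centre is 68.5 mm ahead of the TCP and its underside 27.6 mm above it. Target over the sherd at about (536.3,236.8): TCP (470.7,217.2), yaw 3.431. Rise, then cross the tray with the underside at about 200 mm.

>>> {"api": "handwheel", "payload": {"increments": {"segments": [[0, 0, -20, 0, 0], [0, 0, -48, 0, 0], [0, 0, -78, 0, 0], [0, 0, -100, 0, 0], [0, 0, -110, 0, 0]]}}}

```text
t: 9.87
eef_pos: [476.5, -260.0, 175.6]
tcp_rot: [-3.141, 0.002, 2.743]
ft_force: [-0.4, 0.4, -1.8]
opening: 0.138
grip_force: 30.0
```

>>> {"api": "handwheel", "payload": {"increments": {"segments": [[12, 18, 0, -0.02, 0], [32, 45, 0, -0.06, 0], [54, 76, 0, -0.11, 0], [76, 106, 0, -0.16, 0], [95, 133, 0, -0.2, 0]]}}}

```text
t: 10.28
eef_pos: [438.5, -98.3, 172.4]
tcp_rot: [3.141, -0.002, 2.945]
ft_force: [1.4, 0.3, -0.7]
opening: 0.139
grip_force: 30.0
```

>>> {"api": "handwheel", "payload": {"increments": {"segments": [[9, 33, 0, -0.06, 0], [18, 66, 0, -0.12, 0], [27, 99, 0, -0.18, 0], [35, 132, 0, -0.24, 0], [43, 165, 0, -0.3, 0]]}}}

```text
t: 10.7
eef_pos: [429.6, 71.6, 172.6]
tcp_rot: [3.141, -0.002, -3.038]
ft_force: [1.4, -0.3, -1.7]
opening: 0.137
grip_force: 30.0
```

>>> {"api": "handwheel", "payload": {"increments": {"segments": [[-12, 36, 0, -0.06, 0], [-26, 72, 0, -0.12, 0], [-40, 106, 0, -0.17, 0], [-50, 130, 0, -0.19, 0], [-55, 142, 0, -0.19, 0]]}}}

```text
t: 11.12
eef_pos: [470.8, 219.5, 172.2]
tcp_rot: [3.141, -0.002, -2.847]
ft_force: [-0.2, -0.8, -1.1]
opening: 0.139
grip_force: 30.0
```

>>> {"api": "handwheel", "payload": {"increments": {"segments": [[0, 0, 0, 0, 0], [0, 0, 0, 0, 0]]}}}

```text
t: 11.28
eef_pos: [470.2, 216.6, 172.6]
tcp_rot: [-3.141, -0.002, -2.85]
ft_force: [-0.3, -0.3, -0.6]
opening: 0.138
grip_force: 30.0
```

>>> {"api": "handwheel", "payload": {"increments": {"segments": [[0, 0, 25, 0, 0], [0, 0, 60, 0, 0], [0, 0, 88, 0, 0], [0, 0, 104, 0, 0], [0, 0, 110, 0, 0]]}, "quiet": true}}

```text
ok
```

>>> {"api": "handwheel", "payload": {"increments": {"segments": [[0, 0, 12, 0, 0], [0, 0, 20, 0, 0], [0, 0, 25, 0, 0], [0, 0, 25, 0, 0], [0, 0, 25, 0, 0]]}}}

```text
t: 12.12
eef_pos: [471.0, 216.7, 39.2]
tcp_rot: [3.142, 0.0, -2.851]
ft_force: [-0.3, 0.8, -0.7]
opening: 0.142
grip_force: 30.0
```

```bash
python3 m4.py w7; python3 lens.py w7
```

Run:
```python
from h import *
for n in ("top","side"):
    p,d=read_camera(n); np.savez(n+"7.npz",p=p,d=d); cv2.imwrite(f"pics/{n}7.png",p[:,:,::-1])
a=cv2.imread("pics/top7.png")[120:250,170:370]; b=cv2.imread("pics/side7.png")[140:240,270:424]
cv2.imwrite("pics/place.png",np.hstack([cv2.resize(a,(400,260)),cv2.resize(b,(400,260))]))
```

```text
[471.1 216.8  39.3] [ 3.142e+00  1.000e-03 -2.851e+00]
[[ 69.4  -1.6 -40.6]
 [ 59.2  -1.6 -41.7]
 [ 48.7  -1.2 -41.6]
 [ 37.9  -0.9 -41. ]
 [ 26.8  -1.3 -41.3]]
tilt deg -0.7 yaw vs tool deg -0.8 end x 69.4 z top at x=0 -41.1
```

View pics/place.png

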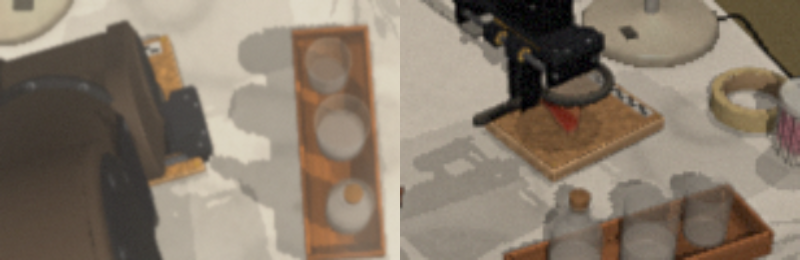

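The side crop shows the ring level above the board with the sherd just below it, the handle towards the robot, the scale bar in view, and the bottle and beakers undisturbed. The top view is blocked by the arm. Ring at full-frame side pixel about (338.5,172.7). I'll cross-check the numbers in the side view, where ring, board and sherd are all seen.

Run:
```python
from h import *
def pix(n,P):
    i,f,M=cam(n); c=M.T@(np.asarray(P,float)-i["origin"]); return (c[:2]/c[2]*f+[i["cx"],i["cy"]]).round(1)
q=[(304.3,185.8),(344.9,167.7),(372.5,185.8),(330.2,205.6)]
Q=np.array([plane("side",u,20)[:2] for u in q]); print("board side",Q.round(),Q.mean(0).round(1))
s=state(); T=R.from_euler("xyz",s["tcp_rot"]).as_matrix(); C=s["eef_pos"]+T@[-68.5,-1,-34.4]; print("lens centre pred",C.round(1),"pix",pix("side",C))
# observed ring in side: dark blob near the prediction
p=np.load("side7.npz")["p"]; V=cv2.cvtColor(p,cv2.COLOR_RGB2HSV)[:,:,2]
print("lens underside z",C[2]-7)
u0,v0=pix("side",C).astype(int)
for v in range(v0-14,v0+18,2): print(v,"".join("#" if x<50 else "+" if x<75 else "." for x in V[v,u0-32:u0+36]))
print(u0)
for nm,P in (("sherd wrist cen",(533.8,243.6,31)),("top",(527.1,239.3,31)),("wrist-top-mean",(532,241,31))): print(nm,pix("side",P),"obs",pix("side",(529.4,227.8,31)))
```

```text
board side [[447. 262.]
 [602. 307.]
 [640. 189.]
 [483. 146.]] [542.9 225.9]
lens centre pred [537.  235.6  73.9] pix [335.8 169.6]
lens underside z 66.86461578639401
155 ###+..+########+######################+.+####+......................
157 ..+##+.######################################+......................
159 .......+#####+...+########++###+#############.......................
161 ........####+.++++#########################+........................
163 .........####.+##++++######################+........................
165 ........+###########+++#####################+.......................
167 .........#############+#################...+##+.....................
169 .........############+.###++#######+.........##++...................
171 .........############+.########...............+++...................
173 .........#############.+##+..................++++...................
175 .........###############+..................+++#+...+................
177 ..........##############+++++++.....+..++++##+......................
179 ........+#+#+########.++################+#+.........................
181 ....+############++.........+.+++...++......................+.......
183 ++######++....+.....................................................
185 ####+...............................................................
335
sherd wrist cen [333.2 180.2] obs [333.9 183.4]
top [331.7 181.4] obs [333.9 183.4]
wrist-top-mean [333.  180.8] obs [333.9 183.4]
```

Run:
```python
from h import *
def pix(n,P):
    i,f,M=cam(n); c=M.T@(np.asarray(P,float)-i["origin"]); return (c[:2]/c[2]*f+[i["cx"],i["cy"]])
C=np.array([537,235.6,73.9]); t=np.linspace(0,6.28,90)
E=np.array([pix("side",C+[48*np.cos(a),48*np.sin(a),z]) for a in t for z in (-7,7)])
print("pred extents u",E[:,0].min(),E[:,0].max(),"v",E[:,1].min(),E[:,1].max())
p=np.load("side7.npz")["p"]; V=cv2.cvtColor(p,cv2.COLOR_RGB2HSV)[:,:,2]
print("row173",V[173,340:362]); 
for u in (328,334,338,342): print("col",u,V[174:188,u])
# held-lens check: z via depth in side view on ring front rim
# sherd moved? compare wrist view relation of board
```

```text
pred extents u 319.5519872703557 352.2479932852472 v 158.6101086731904 180.976500117207
row173 [114 115 115 116 118 123 113  89  58  69  57  63 121 143 134 148 167 170
 167 169 165 173]
col 328 [111  78  70  54  47  38  58  95 109 100  91  95 106 111]
col 334 [116 119 102  81  66  48  37  62 109 105 109 106 110 117]
col 338 [117 113  99  86  61  40  47 104 125 124 117 109 106 104]
col 342 [119 108  82  68  53  34  77 125 118 109 109 111 102 108]
```

The ring lies where predicted in the side view, but the sherd rays from every view pair meet at about z = 20, not 31. I'll check the board and sherd heights directly by depth.

Run:
```python
from h import *
import pickle
i,p,d=pickle.load(open("w1.pkl","rb"))
def Z(n,uv,d,i=None):
    o,dr=ray(n,uv,i); M=cam(n,i)[2]; return (o+dr/(dr@M[:,2])*d[uv[1],uv[0]]).round(1)
for nm,uv in (("sherd",(350,238)),("sherd",(335,236)),("sherd",(365,240)),("cork",(345,190)),("cork",(300,240)),("cork",(375,275)),("cork",(390,245)),("table",(420,200)),("table",(300,130)),("table",(250,190))): print("w",nm,Z("wrist",uv,d,i))
for n,l in (("top",(("sherd",(230,176)),("sherd",(236,184)),("cork",(215,195)),("cork",(250,165)),("cork",(250,200)),("table",(190,200)),("table",(280,230)))),("side",(("sherd",(334,184)),("cork",(322,188)),("cork",(345,192)),("table",(290,220)),("table",(400,160))))):
    dd=np.load(n+"0.npz")["d"]
    for nm,uv in l: print(n,nm,Z(n,uv,dd))
```

```text
w sherd [534.6 245.1  31.2]
w sherd [527.4 228.6  31.6]
w sherd [542.  261.8  30.7]
w cork [479.6 253.9  21. ]
w cork [524.8 186.3  18.8]
w cork [593.6 264.6  20.4]
w cork [559.3 290.9  22.3]
w table [519.4 344.2   1.1]
w table [398.2 221.6   1. ]
w table [451.6 142.5   1. ]
top sherd [540.4 247.7  31.4]
top sherd [522.6 234.   27.5]
top cork [497.8 283.3  20.9]
top cork [568.8 203.6  24.3]
top cork [486.8 201.7  19.8]
top table [490.1 347.9  -0.8]
top table [420.3 132.7  -0. ]
side sherd [529.7 227.9  28.5]
side cork [493.3 233.4  19.3]
side cork [550.3 191.8  18.4]
side table [360.2 145.6   2.7]
side table [8.041e+02 3.100e+02 4.000e-01]
```

Heights are right (sherd top 31, cork 20), so the mismatch is sideways. I'll compare the sherd corners: wrist-derived points projected into side and top.

Run:
```python
from h import *
import pickle
i,pw,d=pickle.load(open("w1.pkl","rb"))
def pix(n,P):
    j,f,M=cam(n); c=M.T@(np.asarray(P,float)-j["origin"]); return (c[:2]/c[2]*f+[j["cx"],j["cy"]]).round(1)
W={"left":(315.4,235.8),"top":(369.2,217),"br":(375.5,246),"bot":(363.5,255)}
for k,u in W.items():
    P=plane("wrist",u,31,i); print(k,P.round(1),"side",pix("side",P),"top",pix("top",P))
print("side obs: bottom(336.8,191.7) left(326.3,179.9) top(336.8,177.5) right(340.6,180.3)")
# side/top comparison zooms: before
ps=np.load("side0.npz")["p"]; pt=np.load("top0.npz")["p"]
def A(p,x0,y0,x1,y1):
    L=cv2.cvtColor(p,cv2.COLOR_RGB2LAB).astype(int)-128; h=np.degrees(np.arctan2(L[...,1],L[...,2]))
    for v in range(y0,y1): print(v,"".join("#" if x>32 else "+" if x>27 else "." for x in h[v,x0:x1]))
A(ps,318,170,352,198); A(pt,212,164,256,196)
B=[("c",q) for q in ((352,158),(415,270),(336,318),(265,212))]
for _,q in B:
    P=plane("wrist",q,20,i); print(P.round(),"side",pix("side",P),"top",pix("top",P))
```

```text
left [521.2 206.5  31. ] side [334.2 187.9] top [247.6 184.3]
top [515.9 273.   31. ] side [324.1 176.1] top [218.7 186.3]
br [552.6 272.4  31. ] side [335.2 173.8] top [219.6 170.8]
bot [559.7 255.8  31. ] side [339.4 176.3] top [226.9 167.9]
side obs: bottom(336.8,191.7) left(326.3,179.9) top(336.8,177.5) right(340.6,180.3)
170 ........................+.........
171 ..................................
172 ..................................
173 ..................................
174 ..................+...............
175 ........+......................+..
176 .............+#+###...............
177 ........+.+##########.............
178 +.....###############+............
179 ......################............
180 .......###############.........+..
181 ........##############............
182 ........##############............
183 ........++###########+............
184 ..........############............
185 ...........##########+............
186 ...........##########.............
187 ............+########.............
188 .............########.............
189 .....+...+....#######..+...
[... 1403 characters left out ...]
......+##############################......
187 .......+############################+.......
188 ........###################+####+...........
189 ........++++.+..+...+.......................
190 ............................................
191 ............................................
192 ............................................
193 ............................................
194 ............................................
195 ............................................
[445. 271.  20.] side [302.7 184.2] top [219.3 217.4]
[602. 316.  20.] side [343.8 166.2] top [203.1 151.6]
[640. 202.  20.] side [370.4 183.4] top [251.8 136.3]
[480. 156.  20.] side [327.9 203.8] top [269.7 203.1]
```

Both side and top place the sherd about 4 mm to -y of the wrist estimate, at (537.5,235.5). The predicted ring centre is (537,235.6), so the horizontal placing is good. Descend the last 16 mm.

>>> {"api": "handwheel", "payload": {"increments": {"segments": [[0, 0, 4, 0, 0], [0, 0, 8, 0, 0], [0, 0, 12, 0, 0], [0, 0, 15, 0, 0], [0, 0, 16, 0, 0]]}, "quiet": true}}

```text
ok
```

>>> {"api": "handwheel", "payload": {"increments": {"segments": [[0, 0, 0, 0, 0], [0, 0, 0, 0, 0], [0, 0, 0, 0, 0], [0, 0, 0, 0, 0], [0, 0, 0, 0, 0]]}}}

```text
t: 13.1
eef_pos: [470.9, 216.9, 22.9]
tcp_rot: [3.142, 0.0, -2.85]
ft_force: [0.0, 0.5, -1.4]
opening: 0.144
grip_force: 30.0
```

```bash
python3 m4.py w8; python3 lens.py w8
```

Run:
```python
from h import *
s=state(); T=R.from_euler("xyz",s["tcp_rot"]).as_matrix(); C=s["eef_pos"]+T@[-68.5,-1,-34.4]; print("ring",C.round(1))
p,d=read_camera("side"); V=cv2.cvtColor(p,cv2.COLOR_RGB2HSV)[:,:,2]
i,f,M=cam("side"); c=[M.T@(C+[48*np.cos(a),48*np.sin(a),-7]-i["origin"]) for a in np.linspace(0,6.28,60)]
v=[x[1]/x[2]*f+i["cy"] for x in c]; print("pred bottom row",max(v)); print("col338",V[176:196,338])
```

```text
[470.8 216.9  22.8] [ 3.142  0.    -2.85 ]
[[ 69.2  -1.5 -40.3]
 [ 59.2  -1.5 -43.3]
 [ 48.6  -1.1 -41.9]
 [ 37.9  -0.8 -42. ]
 [ 26.5  -0.8 -40.9]]
tilt deg -0.9 yaw vs tool deg -0.8 end x 69.2 z top at x=0 -41.1
ring [536.7 235.6  57.3]
pred bottom row 185.6680437359776
col338 [117 106  95 103 107  88  80  61  35  47 104 106 103 100  98  94 104 110
 108 114]
```

The ring is at (536.7,235.6), centre height 57 mm. The side view agrees (bottom edge at row 185.5), and the lens is level, still and gripped at 30 N.

```bash
python3 -c "from cell import *; print(job_done())"
```

```text
the job is handed in; nothing more can be done
None
```

I handed the job in with the lens held level over the sherd: ring centred to within a few mm by my measurements, about 19 mm of clear air, handle in line with the board and pointing away from the scale bar, and the bottle and beakers looking undisturbed in the last picture; the judge's verdict was not shown.

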